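# Load a roller blank into the drilling gutter

## Robot

A 6-joint arm with a two-finger parallel gripper is mounted at the origin on the work surface. World frame = base frame: x ahead of the robot, y to its left, z up, the work surface at z = 0. Lengths are in mm, angles in degrees, forces in N, time in s.
With the tool pointing down it reaches from about 300 to 850 mm from the base axis. Payload 4.2 kg.
Tool frame: the origin (TCP) lies on the centre line of the jaws, within the pads' length; the fingertips stand 14 mm ahead of it and the grasp point (between the pads) lies 5 mm behind it; x points along the fingers, y is the direction in which the jaws open and shut, and the axes are right-handed (so a half turn about x gives the same grasp; the last joint's range is limited). The gripper opens to 91 mm and grips with 3 to 60 N. Pads are 32 mm wide; open, the fingers measure 118 mm over their backs; the gripper's body (76 mm by 178 mm) begins 60 mm behind the grasp point.
Start: joints at [75.573, 18.312, 89.639, -0, 72.044, -1.146], TCP at [132.095, 559.636, 227.976] pointing down, gripper open.
Joint ranges: [-177.97, 177.97], [-48.28, 115.42], [12.27, 149.76], [-77.06, 257.06], [2.81, 150.46], [-146.56, 146.56]. Speed limits (degrees/s): [147.25, 147.25, 180, 180, 180, 180].

## Interface

Orientations are given as [roll, pitch, yaw] about the fixed x, y, z axes, in that order (R = Rz(yaw) Ry(pitch) Rx(roll)).
In Python, from workcell import readout, optics, env gives the robot as it stands.
- The arm moves only by the shell command python3 -m creep 'ROWS' [OPENING] [FORCE]. ROWS is JSON, a list of rows, each an object with "translation": the shift along the world's x, y, z in cm, a list of three; "delta_rot": the turn, a rotation vector about the world's x, y, z in rad, a list of three. In form: [{"translation": [dx, dy, dz], "delta_rot": [rx, ry, rz]}, ...]. A call has 1 to 5 rows; each row shifts and turns the commanded pose from where the row before left it; what a row does not reach is not made up. A row lasts 1/12 s, in which the tool goes at most 41.7 mm and 7.16 degrees, less where a joint would pass 70% of its speed; a pose out of reach is approached as far as the arm can. A call with a gripper value outside its range is refused whole. OPENING is the gripper's target within -1 to 1 (fully open at 1, half-way at 0, shut at -1), set as the call begins (- or left out, the last holds). The fingers move at their own pace and stop on an object; FORCE is the grip in N (left out, the last holds). Time passes only in rows, so rows that do not move let the fingers close. It gives the time, the measured TCP pose, the force and the opening at its end, in the units of the state.
- readout.state(): the state, without advancing time (a new reading comes with each control period).
- optics.grab_frame(name): name is "side" or "top" or "wrist"; returns (picture, depth): 384x512x3 uint8, red, green, blue; 384x512 float32, mm along the optical axis (not along the pixel's ray), 0 where there is no reading.
- optics.camera_params(name): a dict with "mtx" (3x3 intrinsics, pixels), "R" (3x3) and "t" (3): a world point X has camera coordinates R X + t. Camera axes: x right, y down, z forward; pixel columns grow to the right and rows downward; lengths in mm; the calibration is good to about 2 mm. A picture is of the moment at which its call begins: read the wrist's pose just before it. camera_params takes no time and is no camera call; for the wrist camera it gives the pose at the moment of the call.
- env.job_done(): hands the job in, once; it reports no verdict.
The state is a dict: "time_s": time; "qpos": joint angles; "qvel": joint speeds; "effort": joint torques, N m; "ee_pos": TCP position; "ee_rot": TCP orientation; "force": force on the tool from outside, world axes, zero at the start; "torque": the same for the moment, N m; "gripper_width": finger opening in mm.
Only numpy, scipy, OpenCV 4.12 (cv2) and the standard library are available. Lean on these libraries where they do the work, as an engineer would, in place of code of your own. Each camera call takes 0.05 s, during which the arm holds its last target.

## Task

With the fingertips alone, push the wooden roller that lies in the sloped gutter uphill until it drops over the crest into the pocket and rests against the end stop. Then push the keeper bar by its upright peg until it stands square across the gutter behind the roller, so that the roller cannot roll back. Do not lift the roller out of the gutter and do not displace the other things on the bench.

Things in the scene. Friction and masses are not known exactly. Their poses are not given: they have to be found in the camera images.
- gutter: Sloped plywood gutter fixed to the bench, 300 x 116 mm. Origin: centre of its underside, on the bench; x points uphill, y to the left looking uphill, z up (all numbers here and below: mm, in this frame). Side walls: inner faces y = +-30, outer +-46. Ramp surface z = 45 + 0.1405 x (8 degrees) from x = -150 to the crest at x = 60. Wall tops: 22 above the line of the ramp.
- crest (a point): Upper edge of the ramp, mid-width, at x = 60, z = 53. Past it the floor steps down 4 into a pocket that falls 3 degrees towards the end stop: a roller whose centre has passed the crest rolls on to the stop by itself.
- stop_face (a point): Top of the end stop's downhill face, mid-width, at x = 108, z = 96. The stop is a dark block 18 thick across the top of the gutter.
- sill_top (a point): Top centre of the low sill across the bottom of the gutter, x = -137 to -125; it stands 9 above the ramp (z = 36) and keeps the roller from rolling out. The roller's downhill side can be reached from above it.
- roller: Round beech roller, 50 diameter, 56 long, 70 to 130 g, free to roll, lying across the gutter. Origin: its centre; y is its axis, x and z turn as it rolls. Starts against the low sill, centre at about x = -108, z = 55; on the ramp it rolls back if let go. Against the end stop in the pocket its centre is at about x = 83, y = 0, z = 73.
- keeper (a joint): Keeper: flat wooden bar, 88 long, 14 wide, z = 77 to 89, turning level about a vertical pivot on the left wall. 0: above that wall, pointing downhill; negative: swung outwards, off the gutter; 1.57 (hard stop): square across the gutter, pointing to -y, 5 behind the seated roller. Grows counter-clockwise from above. Starts between -0.8 and 0, stays where left (0.03 N m friction).
- keeper_pivot (a point): Centre of the keeper's pivot, at the bar's top face: x = 48, y = 38, z = 89.
- keeper_peg (a point): Top centre of the upright round peg on the keeper, 66 from the pivot, on the bar's centre line. The peg is 12 in diameter and stands 28 above the bar's top; its top is at z = 117.
- spare_roller: A second roller like the first, standing on its end on the bench on the gutter's right (-y) side, 50 diameter, 56 high; leave alone. Origin: centre of its underside.
- offcut: Plywood offcut 70 x 40 x 22 flat on the bench on the gutter's left side, near its low end; leave alone. Origin: centre of its underside.
- chisel: Wood chisel, 240 long, lying on the robot's right; leave alone. Origin on the bench under its ferrule; x points to the blade.
- hammer: Hammer lying on the robot's left; leave alone. Origin under it, x points to the head.
- glue: White glue bottle, 60 diameter, 170 high, standing on the robot's right; leave alone. Origin: centre of its underside.
- tin: Open steel tin, 80 diameter, 90 high, standing on the robot's left; leave alone. Origin: centre of its underside.
- square: Try square with a dark wooden stock and steel blade, lying on the robot's left; leave alone. Origin: under the middle of the stock.
Things that resemble listed ones, but are neither listed nor needed, are in the scene too. What is shaped like the roller but green or orange is not meant.

How it is judged:
By the outcome, as a careful person would: the job done as asked, in the order asked, and still so for the second after the job is handed in, with the robot touching nothing.
It also fails if it takes over 58 s, if anything falls off the work surface, if the arm or the gripper's body presses on something with over 40 N, if the wrist force passes 120 N, or if a joint passes its speed limit or range.

## Working session

There is one attempt and no reset: what is moved stays moved. The work goes in short steps, Python scripts to look and compute and a shell command to move; the robot and the scene stay as the last step left them, time stands still between calls to the robot, and variables do not carry over. Pictures are saved under pics/ and viewed, and the job is handed in when it is done.

```bash
ls; mkdir -p pics; python3 - <<'E'
from workcell import readout, optics
import cv2,numpy as np
print(readout.state())
for n in ["top","side"]:
    p,d=optics.grab_frame(n); cv2.imwrite(f"pics/{n}0.png",p[:,:,::-1]); np.save(f"{n}_d0.npy",d)
    c=optics.camera_params(n); print(n,c)
E
```

```text
pics
{'time_s': 0.0, 'qpos': array([ 7.55746172e+01,  1.83508684e+01,  8.97086610e+01,  1.87961920e-04,
        7.20435263e+01, -1.14546418e+00]), 'qvel': array([ 0.06331821, -0.09792938,  0.02210297, -0.02197227, -0.02209244,
        0.01390146]), 'effort': array([-6.46136250e-04, -4.12449074e+01, -2.31977373e+01,  7.24931387e-02,
        4.57885384e-02, -1.95845582e-04]), 'ee_pos': array([131.95185377, 559.14169819, 227.11273205]), 'ee_rot': array([ -91.24481686,   89.89694411, -104.52479361]), 'force': array([-0.89845516,  0.54068044,  0.37835968]), 'torque': array([-0.04479765, -0.03177341, -0.03687545]), 'gripper_width': 91.15472786974159}
top {'mtx': array([[358.18699736,   0.        , 251.49886335],
       [  0.        , 358.18699736, 189.48321056],
       [  0.        ,   0.        ,   1.        ]]), 'R': array([[-0.02427926, -0.99970407, -0.00151155],
       [-0.99242589,  0.02428458, -0.1204206 ],
       [ 0.12042167, -0.00142362, -0.99272181]]), 't': array([  44.85038735,  543.40758219, 1297.05408951])}
side {'mtx': array([[439.12803665,   0.        , 256.99329777],
       [  0.        , 439.12803665, 188.6414945 ],
       [  0.        ,   0.        ,   1.        ]]), 'R': array([[ 0.9899153 , -0.14146538,  0.00743304],
       [-0.06252736, -0.48341839, -0.87315347],
       [ 0.12711426,  0.86388321, -0.48738872]]), 't': array([-531.5621681 ,  145.24770709, 1343.93880386])}
```

View pics/top0.png

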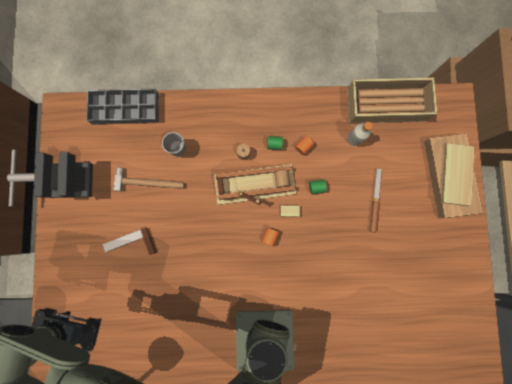

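View pics/side0.png

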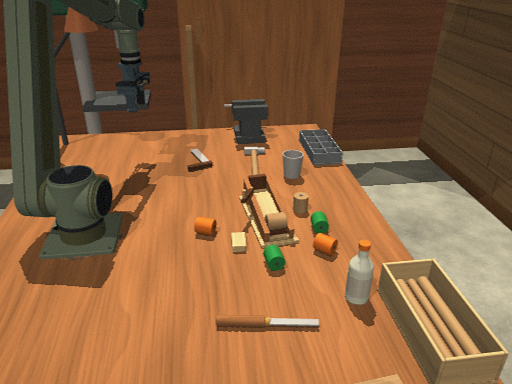

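```bash
python3 - <<'E'
import cv2,numpy as np
a=cv2.imread("pics/top0.png")[150:225,195:335]; cv2.imwrite("pics/top0z.png",cv2.resize(a,None,fx=5.5,fy=5.5,interpolation=cv2.INTER_CUBIC))
a=cv2.imread("pics/side0.png")[165:255,225:315]; cv2.imwrite("pics/side0z.png",cv2.resize(a,None,fx=6,fy=6,interpolation=cv2.INTER_CUBIC))
E
```

```text
(no output)
```

View pics/top0z.png

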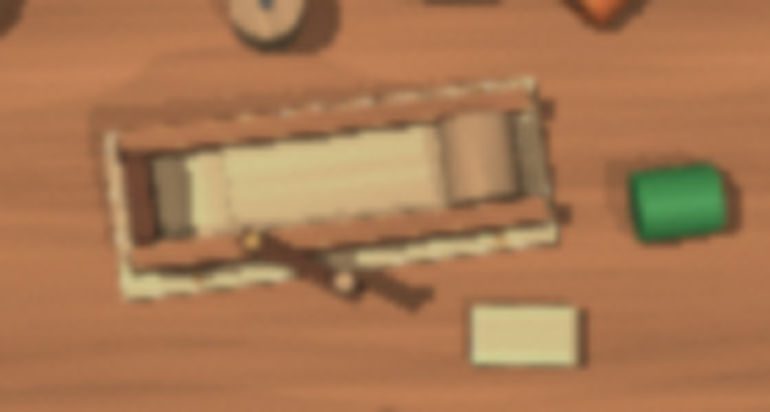

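View pics/side0z.png

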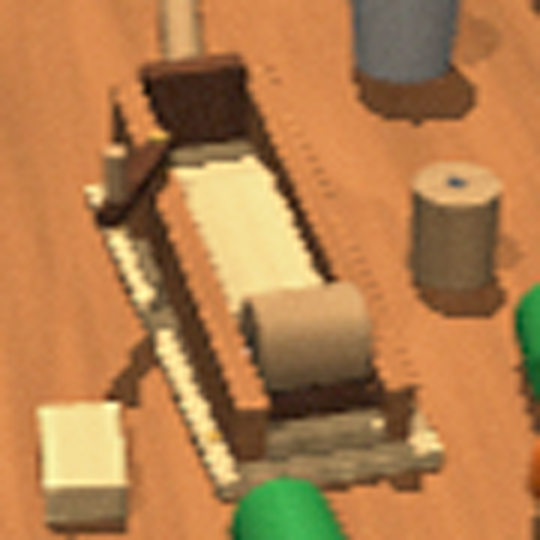

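```bash
cat > h.py <<'E'
import numpy as np,cv2
from scipy.optimize import least_squares
def proj(c,X):
    X=np.atleast_2d(X); q=X@np.array(c['R']).T+np.array(c['t']); p=q@np.array(c['mtx']).T; return p[:,:2]/p[:,2:]
def g2w(g,X):
    X=np.atleast_2d(X).astype(float); c,s=np.cos(g[2]),np.sin(g[2])
    return np.c_[g[0]+c*X[:,0]-s*X[:,1], g[1]+s*X[:,0]+c*X[:,1], X[:,2]]
def ray_z(c,uv,z):
    R=np.array(c['R']);t=np.array(c['t']);d=R.T@np.linalg.inv(c['mtx'])@np.array([uv[0],uv[1],1.]);o=-R.T@t
    return o+d*(z-o[2])/d[2]
E
python3 - <<'E'
from h import *
from workcell import optics
c=optics.camera_params("top")
f=lambda u,v:(195+(u+.5)/5.5-.5,150+(v+.5)/5.5-.5)
X=[(150,-58,10),(150,58,10),(-150,-58,10),(-150,58,10),(48,38,89)]
P=np.array([f(108,133),f(125,298),f(533,80),f(556,240),f(252,240)])
r=least_squares(lambda g:(proj(c,g2w(g,X))-P).ravel(),[500,0,1.5])
print(r.x,np.degrees(r.x[2]),r.fun.round(2))
g=r.x
print(ray_z(c,f(346,281),117))
pk=ray_z(c,f(346,281),117); pv=g2w(g,[48,38,89])[0]; print(pv, np.linalg.norm((pk-pv)[:2]))
d=(pk-pv)[:2]; a=np.arctan2(d[1],d[0])-g[2]-np.pi; print("keeper",(a+np.pi)%(2*np.pi)-np.pi)
cs=optics.camera_params("side");p=proj(cs,g2w(g,X)); print(((p-[225,165])*6).round(0))
print(g2w(g,[[-108,0,55],[83,0,73],[-150,0,45]]))
E
```

```text
[568.80434846  20.71012376   1.67237617] 95.82009618390518 [-1.11 -0.14 -0.72  0.09 -0.14 -0.28 -0.05  0.66  1.9  -0.33]
[494.57080821  11.88656163 117.        ]
[526.13277924  64.60929437  89.        ] 61.44790120576389
keeper -0.6409992203208947
[[274. 164.]
 [ 83. 187.]
 [435. 454.]
 [209. 486.]
 [156. 148.]]
[[ 579.75611437  -86.73315813   55.        ]
 [ 560.38771354  103.28227559   73.        ]
 [ 584.01513445 -128.51665664   45.        ]]
```

```bash
python3 - <<'E'
from h import *
from workcell import optics,readout
from scipy.spatial.transform import Rotation as Ro
s=readout.state(); M=Ro.from_euler('xyz',s['ee_rot'],degrees=True).as_matrix(); print(M.round(3))
c=optics.camera_params("wrist"); R=np.array(c['R']); o=-R.T@c['t']; print("cam in tool",M.T@(o-s['ee_pos']), (M.T@R.T).round(3), c['mtx'][0])
E
```

```text
[[-0.     0.23   0.973]
 [-0.002  0.973 -0.23 ]
 [-1.    -0.002 -0.   ]]
cam in tool [-157.67592767    0.48055067  -70.91406915] [[-0.    -0.249  0.969]
 [ 1.     0.001  0.   ]
 [-0.001  0.969  0.249]] [271.27799764   0.         256.24361491]
```

```bash
python3 -m creep '[{"translation":[2.2,-2.7,0],"delta_rot":[0,0,-0.062]},{"translation":[2.2,-2.7,0],"delta_rot":[0,0,-0.062]},{"translation":[2.2,-2.7,0],"delta_rot":[0,0,-0.062]},{"translation":[2.2,-2.7,0],"delta_rot":[0,0,-0.062]},{"translation":[2.2,-2.7,0],"delta_rot":[0,0,-0.062]}]' -1 10
python3 -m creep '[{"translation":[2.2,-2.7,0],"delta_rot":[0,0,-0.062]},{"translation":[2.2,-2.7,0],"delta_rot":[0,0,-0.062]},{"translation":[2.2,-2.7,0],"delta_rot":[0,0,-0.062]},{"translation":[2.2,-2.7,0],"delta_rot":[0,0,-0.062]},{"translation":[2.2,-2.7,0],"delta_rot":[0,0,-0.062]}]'
python3 -m creep '[{"translation":[2.2,-2.7,0],"delta_rot":[0,0,-0.062]},{"translation":[2.2,-2.7,0],"delta_rot":[0,0,-0.062]},{"translation":[2.2,-2.7,0],"delta_rot":[0,0,-0.062]},{"translation":[2.2,-2.7,0],"delta_rot":[0,0,-0.062]},{"translation":[2.2,-2.7,0],"delta_rot":[0,0,-0.062]}]'
```

```text
time_s: 0.52
ee_pos: [242.6, 423.1, 227.6]
ee_rot: [-81.1, 90.0, -112.3]
force: [0.3, 1.2, -0.1]
gripper_width: 60.8
time_s: 0.93
ee_pos: [352.6, 288.0, 227.8]
ee_rot: [-95.5, 90.0, -144.5]
force: [1.2, 1.2, -0.6]
gripper_width: 27.3
time_s: 1.35
ee_pos: [462.7, 153.0, 227.8]
ee_rot: [-113.7, 90.0, 179.6]
force: [1.2, 0.9, 0.2]
gripper_width: 0.3
```

```bash
python3 -m creep '[{"translation":[2.2,-2.7,0],"delta_rot":[0,0,-0.062]},{"translation":[2.2,-2.7,0],"delta_rot":[0,0,-0.062]},{"translation":[2.2,-2.7,0],"delta_rot":[0,0,-0.062]},{"translation":[2.2,-2.7,0],"delta_rot":[0,0,-0.062]},{"translation":[2.2,-2.7,0],"delta_rot":[0,0,-0.062]}]'
python3 -m creep '[{"translation":[0,0,0],"delta_rot":[0,0,0]},{"translation":[0,0,0],"delta_rot":[0,0,0]},{"translation":[0,0,0],"delta_rot":[0,0,0]}]'
python3 - <<'E'
from workcell import readout, optics
import cv2,numpy as np,pickle
c=optics.camera_params("wrist");s=readout.state()
p,d=optics.grab_frame("wrist"); cv2.imwrite("pics/w1.png",cv2.resize(p[:,:,::-1],(800,600),interpolation=cv2.INTER_CUBIC))
pickle.dump((c,s,p,d),open("w1.pkl","wb"))
E
```

```text
time_s: 1.77
ee_pos: [572.7, 18.1, 227.5]
ee_rot: [-108.5, 90.0, 167.0]
force: [0.7, 1.4, -0.0]
gripper_width: 0.8
time_s: 2.02
ee_pos: [571.3, 19.9, 227.3]
ee_rot: [-112.2, 89.9, 163.5]
force: [-0.2, -0.7, -0.0]
gripper_width: 0.5
```

View pics/w1.png

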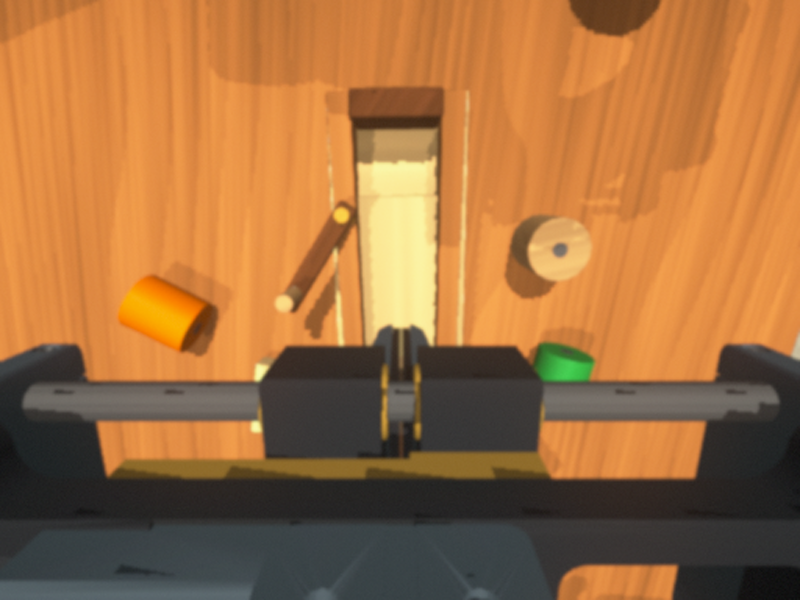

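```bash
python3 - <<'E'
from h import *
import pickle
c,s,p,d=pickle.load(open("w1.pkl","rb"))
k=.64; f=lambda u,v:((u+.5)*k-.5,(v+.5)*k-.5)
X=[(48,38,89),(108,0,96),(60,0,53)]
P=np.array([f(342,215),f(396,118),f(398,195)])
r=least_squares(lambda g:(proj(c,g2w(g,X))-P).ravel(),[570,20,1.67]); g=r.x
print(g,np.degrees(g[2]),r.fun.round(2))
g0=[568.8,20.7,1.672]
for gg in (g0,g):
  pts=[(48,38,89),(108,0,96),(60,0,53),(60,30,53),(60,-30,53),(60,30,75.4),(60,-30,75.4),(-40,30,61.4),(-40,-30,61.4),(150,58,10),(150,-58,10),(126,-30,96)]
  print((proj(c,g2w(gg,pts))/k).round(0).tolist())
pk=ray_z(c,f(285,303),117); pv=ray_z(c,f(342,215),89); print(pk,pv,np.linalg.norm((pk-pv)[:2]))
dd=(pk-pv)[:2];a=np.arctan2(dd[1],dd[0])-g[2]-np.pi;print((a+np.pi)%(2*np.pi)-np.pi)
for q in [(353,180),(441,180),(353,300),(438,300)]: print(q,ray_z(c,f(*q),70))
z=np.load("top_d0.npy")
E
```

```text
[568.0080458   30.43604595   1.68702733] 96.65954618260258 [ 0.14 -0.1  -0.04 -0.35 -0.1   0.54]
[[343.0, 228.0], [398.0, 134.0], [399.0, 209.0], [359.0, 209.0], [438.0, 209.0], [356.0, 210.0], [440.0, 210.0], [361.0, 337.0], [436.0, 336.0], [327.0, 94.0], [470.0, 93.0], [446.0, 103.0]]
[[342.0, 215.0], [396.0, 117.0], [398.0, 196.0], [358.0, 196.0], [437.0, 195.0], [355.0, 196.0], [440.0, 195.0], [362.0, 325.0], [437.0, 324.0], [324.0, 81.0], [468.0, 79.0], [443.0, 85.0]]
[494.92963657  15.29794629 117.        ] [524.56078819  73.58960824  89.        ] 65.39054212471534
-0.5865169950368356
(353, 180) [528.26260325  97.74492653  70.        ]
(441, 180) [590.75195112 103.99528828  70.        ]
(353, 300) [534.59791686   9.78157756  70.        ]
(438, 300) [599.31089139  16.28048804  70.        ]
```

```bash
python3 - <<'E'
from h import *
import pickle
from workcell import optics
c,s,p,d=pickle.load(open("w1.pkl","rb")); ct=optics.camera_params("top")
pts=[(48,38,89),(108,0,96),(108,-30,96),(108,30,96),(60,0,53),(-150,46,44),(-150,-46,44),(-108,0,80),(150,58,10),(150,-58,10),(-150,58,10),(-150,-58,10)]
for g in ([568.8,20.7,1.672],[568,30.4,1.687],[568.4,25.5,1.68]): print(((proj(ct,g2w(g,pts))-[195,150])*5.5).round(0).tolist())
# compare depth plane
def cloud(c,d,m):
    v,u=np.nonzero((d>0)&m); z=d[v,u]; q=np.linalg.inv(c['mtx'])@np.vstack([u*z,v*z,z]); return (np.array(c['R']).T@(q-np.array(c['t'])[:,None])).T
A=cloud(ct,np.load("top_d0.npy"),np.ones((384,512),bool)); B=cloud(c,d,np.ones((384,512),bool))
for N,C in(("top",A),("wrist",B)):
    m=(C[:,0]>450)&(C[:,0]<650)&(C[:,1]>-200)&(C[:,1]<230); C=C[m]
    print(N,len(C),"bench",np.median(C[C[:,2]<12][:,2]) )
    st=C[(C[:,2]>90)&(C[:,2]<102)&(C[:,1]>100)]; print("stop",len(st),st.min(0),st.max(0),st.mean(0)) if len(st) else None
    sp=C[(C[:,2]>48)&(C[:,2]<64)&(C[:,0]>620)]; print("spare",len(sp),sp.min(0),sp.max(0),sp.mean(0)) if len(sp) else None
E
```

```text
[[260.0, 236.0], [160.0, 188.0], [155.0, 142.0], [166.0, 234.0], [237.0, 188.0], [557.0, 218.0], [538.0, 84.0], [490.0, 150.0], [119.0, 296.0], [100.0, 130.0], [553.0, 241.0], [530.0, 76.0]]
[[246.0, 238.0], [145.0, 192.0], [139.0, 147.0], [152.0, 238.0], [222.0, 191.0], [543.0, 216.0], [522.0, 82.0], [475.0, 150.0], [106.0, 301.0], [85.0, 135.0], [540.0, 240.0], [514.0, 75.0]]
[[253.0, 237.0], [153.0, 190.0], [147.0, 145.0], [159.0, 236.0], [230.0, 189.0], [550.0, 217.0], [530.0, 83.0], [483.0, 150.0], [113.0, 299.0], [92.0, 132.0], [547.0, 240.0], [522.0, 75.0]]
top 5886 bench 0.07975314205168497
stop 86 [526.35654987 132.67921451  90.08877486] [584.88872244 153.63700887 101.41299308] [554.9037931  143.76153561  96.03119863]
spare 16 [ 620.02445637 -108.93007152   48.08929486] [626.84718938 -23.6436005   57.66102335] [623.57700106 -77.34098135  52.01374504]
wrist 98263 bench 0.8567531676264799
stop 1249 [524.72794356 134.86692719  90.01748816] [584.53476918 158.5418464   99.07587721] [554.60630296 146.23972945  96.51905312]
```

```bash
python3 - <<'E'
from h import *
import pickle
from workcell import optics
c,s,p,d=pickle.load(open("w1.pkl","rb")); ct=optics.camera_params("top")
def cloud(c,d):
    v,u=np.nonzero(d>0); z=d[v,u]; q=np.linalg.inv(c['mtx'])@np.vstack([u*z,v*z,z]); return (np.array(c['R']).T@(q-np.array(c['t'])[:,None])).T
A=cloud(ct,np.load("top_d0.npy"));cs=optics.camera_params("side");S=cloud(cs,np.load("side_d0.npy"));B=cloud(c,d)
yaw=1.684;o=np.array([567.5,28.5])
for N,C in(("top",A),("side",S),("wrist",B)):
    X=C[:,:2]-o; gx=X@[np.cos(yaw),np.sin(yaw)]; gy=X@[-np.sin(yaw),np.cos(yaw)]; z=C[:,2]
    m=(abs(gy)<20)&(gx>-150)&(gx<-70)&(z>58)&(z<85); print(N,"roller",m.sum(),(gx[m].min(),gx[m].max(),gx[m].mean(),z[m].max()) if m.any() else '')
    if m.sum()>20:
        r=least_squares(lambda q:np.hypot(gx[m]-q[0],z[m]-q[1])-25,[-108,55],loss='soft_l1');print(" circ",r.x)
    m=(z>90)&(z<102)&(gx>95)&(gx<140)&(abs(gy)<50);print(" stop",gx[m].min(),gx[m].max(),gy[m].min(),gy[m].max())
    for side in(1,-1):
        for x0 in(-100,-30,20):
            m=(abs(gx-x0)<15)&(abs(z-(67+.1405*gx))<4)&(gy*side>22)&(gy*side<60); 
            if m.sum()>3: print("  wall",side,x0,m.sum(),gy[m].mean().round(1),np.percentile(gy[m],[5,95]).round(1))
E
```

```text
top roller 146 (np.float64(-131.74976804763423), np.float64(-84.37283330248779), np.float64(-107.07581797369218), np.float64(83.18172022735011))
 circ [-109.22259194   54.45103938]
 stop 107.46951844491721 125.22848121306754 -30.201158812860022 28.751044964170728
  wall 1 -100 32 38.5 [29.9 45.4]
  wall 1 -30 33 38.0 [30.1 44.2]
  wall 1 20 23 37.4 [30.8 43.2]
  wall -1 -100 28 -37.4 [-44.5 -31.2]
  wall -1 -30 33 -38.3 [-45.3 -31.2]
  wall -1 20 33 -38.4 [-44.8 -31.4]
side roller 169 (np.float64(-134.4279456503956), np.float64(-92.39378936143557), np.float64(-120.38508157183688), np.float64(84.7121489095848))
 circ [-106.83058203   56.96833477]
 stop 99.96499247504342 128.1419534026673 -29.056709616029245 28.970131709854464
  wall 1 -100 40 37.2 [28.2 45. ]
  wall 1 -30 31 37.9 [30.6 45.2]
  wall 1 20 27 37.9 [29.7 45.3]
  wall -1 -100 21 -41.1 [-46.3 -34.5]
  wall -1 -30 30 -37.9 [-46.4 -30.1]
  wall -1 20 28 -37.2 [-45.7 -31.1]
wrist roller 23 (np.float64(-125.1454818263356), np.float64(-80.85609775588296), np.float64(-104.01408980820982), np.float64(81.04253435635164))
 circ [-106.36893187   55.66134174]
 stop 109.76189008712139 128.0915453994683 -29.92848295980399 29.457098407530196
  wall 1 -30 298 37.2 [30.1 44.7]
  wall 1 20 342 36.8 [29.9 44.1]
  wall -1 -30 286 -38.2 [-45.5 -30.9]
  wall -1 20 347 -38.3 [-45.4 -31. ]
```

```bash
python3 -m creep '[{"translation":[0.35,-3.75,0],"delta_rot":[0,0,0.003]},{"translation":[0.35,-3.75,0],"delta_rot":[0,0,0.003]},{"translation":[0.35,-3.75,0],"delta_rot":[0,0,0.003]},{"translation":[0.35,-3.75,0],"delta_rot":[0,0,0.003]},{"translation":[0,0,0],"delta_rot":[0,0,0]}]'
python3 -m creep '[{"translation":[0,0,-2.5],"delta_rot":[0,0,0]},{"translation":[0,0,-2.5],"delta_rot":[0,0,0]},{"translation":[0,0,-2.5],"delta_rot":[0,0,0]},{"translation":[0,0,-2.5],"delta_rot":[0,0,0]},{"translation":[0,0,0],"delta_rot":[0,0,0]}]'
python3 - <<'E'
from workcell import readout, optics
import cv2,numpy as np
s=readout.state(); X=s['ee_pos'][:2]-[567.5,28.5];y=1.684
print(X@[np.cos(y),np.sin(y)],X@[-np.sin(y),np.cos(y)],s['ee_pos'],s['force'])
p,d=optics.grab_frame("side"); cv2.imwrite("pics/s2.png",cv2.resize(p[150:300,190:350,::-1],None,fx=5,fy=4,interpolation=cv2.INTER_CUBIC))
E
```

```text
time_s: 2.48
ee_pos: [586.0, -134.8, 228.0]
ee_rot: [4.9, 89.8, -78.9]
force: [0.2, 0.5, -1.2]
gripper_width: 0.4
time_s: 2.9
ee_pos: [582.3, -127.8, 123.4]
ee_rot: [-111.8, 89.4, 164.6]
force: [-0.3, 1.0, -0.8]
gripper_width: 0.6
-156.97686861285868 2.9640898357003946 [ 582.28731011 -127.80693704  123.38037323] [-0.31219186  0.97019829 -0.83309806]
```

View pics/s2.png

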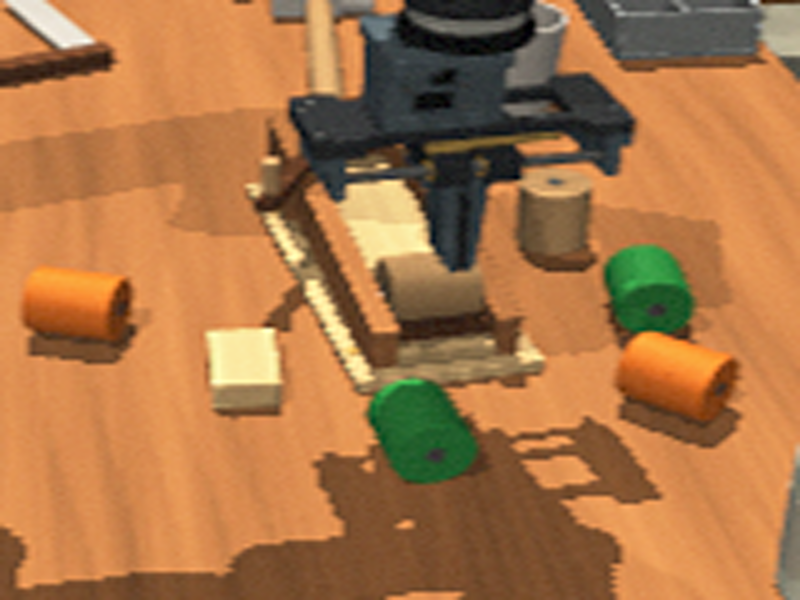

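```bash
python3 -m creep '[{"translation":[0,0,0],"delta_rot":[0,0,0]},{"translation":[0,0,0],"delta_rot":[0,0,0]},{"translation":[0,0,0],"delta_rot":[0,0,0]}]'
cat > st.py <<'E'
from workcell import readout
import numpy as np
from scipy.spatial.transform import Rotation as Ro
s=readout.state(); X=s['ee_pos'][:2]-[567.5,28.5];y=1.684
M=Ro.from_euler('xyz',s['ee_rot'],degrees=True).as_matrix()
print("gx,gy",(X@[np.cos(y),np.sin(y)]).round(1),(X@[-np.sin(y),np.cos(y)]).round(1),"z",s['ee_pos'][2].round(1),"F",s['force'].round(1),"jaw",np.degrees(np.arctan2(M[1,1],M[0,1])).round(1),"xdir",M[:,0].round(3),s['time_s'])
E
python3 st.py
python3 - <<'E'
from h import *
from workcell import optics
ct=optics.camera_params("top")
d=np.load("top_d0.npy");v,u=np.nonzero(d>0); z=d[v,u]; q=np.linalg.inv(ct['mtx'])@np.vstack([u*z,v*z,z]); C=(np.array(ct['R']).T@(q-np.array(ct['t'])[:,None])).T
X=C[:,:2]-[567.5,28.5];y=1.684;gx=X@[np.cos(y),np.sin(y)];gy=X@[-np.sin(y),np.cos(y)]
m=(C[:,2]>30)&(gx<-152)&(gx>-260)&(abs(gy)<50);print(gx[m].max(),gx[m].min(),gy[m].min(),gy[m].max())
E
```

```text
time_s: 3.2
ee_pos: [587.2, -130.2, 130.1]
ee_rot: [71.3, 89.8, -12.3]
force: [-0.2, -0.5, -0.4]
gripper_width: 0.6
gx,gy -159.9 -1.7 z 130.1 F [-0.2 -0.5 -0.4] jaw 6.4 xdir [ 0.004 -0.001 -1.   ] 3.2
-210.7665507860965 -259.43931504256045 20.004863564516018 49.89557321603357
```

```bash
python3 -m creep '[{"translation":[0,0,-1.6],"delta_rot":[0,0,0]},{"translation":[0,0,-1.6],"delta_rot":[0,0,0]},{"translation":[0,0,-1.6],"delta_rot":[0,0,0]},{"translation":[0,0,-1.6],"delta_rot":[0,0,0]},{"translation":[0,0,0],"delta_rot":[0,0,0]}]'
python3 st.py
python3 - <<'E'
from workcell import optics
import cv2
p,d=optics.grab_frame("side"); cv2.imwrite("pics/s3.png",cv2.resize(p[150:270,200:320,::-1],None,fx=5,fy=5,interpolation=cv2.INTER_CUBIC))
E
python3 st.py
```

```text
time_s: 3.62
ee_pos: [584.7, -130.0, 62.3]
ee_rot: [-110.7, 89.8, 165.7]
force: [-0.7, -0.3, 0.4]
gripper_width: 0.6
gx,gy -159.4 0.8 z 62.3 F [-0.7 -0.3  0.4] jaw 6.4 xdir [-0.004  0.001 -1.   ] 3.6167
gx,gy -159.7 -0.1 z 63.7 F [-0.1  0.5  0.1] jaw 6.4 xdir [-0.001  0.    -1.   ] 3.6667
```

View pics/s3.png

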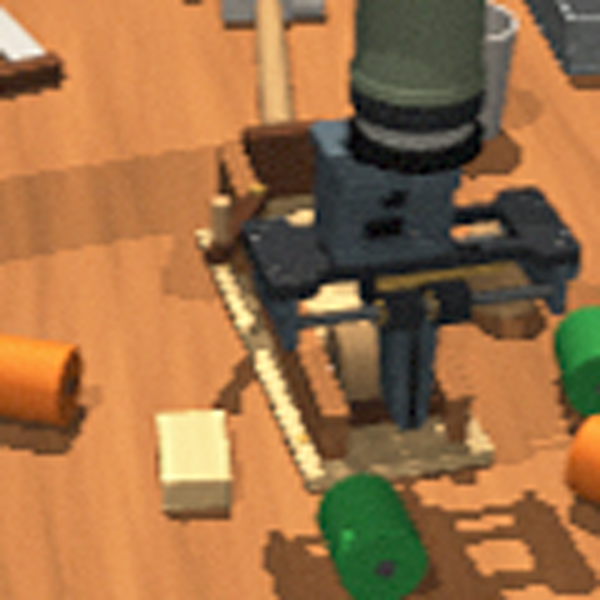

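```bash
python3 -m creep '[{"translation":[-0.05,0.4,0.0],"delta_rot":[0,0,0]},{"translation":[-0.05,0.4,0.0],"delta_rot":[0,0,0]},{"translation":[-0.05,0.4,0.06],"delta_rot":[0,0,0]},{"translation":[-0.08,0.7,0.1],"delta_rot":[0,0,0]},{"translation":[-0.08,0.7,0.1],"delta_rot":[0,0,0]}]'
python3 st.py
python3 -m creep '[{"translation":[-0.09,0.8,0.11],"delta_rot":[0,0,0]},{"translation":[-0.09,0.8,0.11],"delta_rot":[0,0,0]},{"translation":[-0.09,0.8,0.11],"delta_rot":[0,0,0]},{"translation":[-0.09,0.8,0.11],"delta_rot":[0,0,0]},{"translation":[-0.09,0.8,0.11],"delta_rot":[0,0,0]}]'
python3 st.py
python3 - <<'E'
from workcell import optics
import cv2
p,d=optics.grab_frame("side"); cv2.imwrite("pics/s4.png",cv2.resize(p[150:270,200:320,::-1],None,fx=5,fy=5,interpolation=cv2.INTER_CUBIC))
E
```

```text
time_s: 4.08
ee_pos: [584.5, -105.2, 68.5]
ee_rot: [52.0, 89.7, -31.6]
force: [0.9, -5.4, 4.6]
gripper_width: 0.6
gx,gy -134.7 -1.8 z 68.5 F [ 0.9 -5.4  4.6] jaw 6.4 xdir [ 0.005 -0.003 -1.   ] 4.0833
time_s: 4.5
ee_pos: [580.1, -65.1, 74.2]
ee_rot: [52.0, 89.7, -31.5]
force: [1.3, -6.2, 5.8]
gripper_width: 0.5
gx,gy -94.4 -1.9 z 74.2 F [ 1.3 -6.2  5.8] jaw 6.4 xdir [ 0.005 -0.003 -1.   ] 4.5
```

View pics/s4.png

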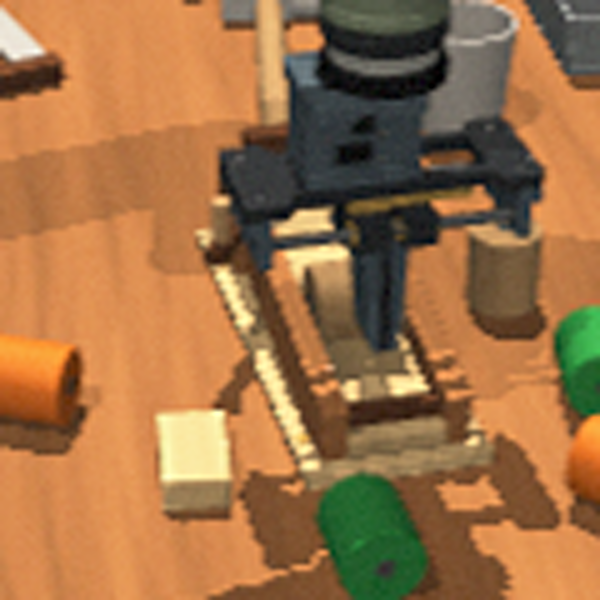

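```bash
python3 -m creep '[{"translation":[-0.09,0.8,0.11],"delta_rot":[0,0,0]},{"translation":[-0.09,0.8,0.11],"delta_rot":[0,0,0]},{"translation":[-0.09,0.8,0.11],"delta_rot":[0,0,0]},{"translation":[-0.09,0.8,0.11],"delta_rot":[0,0,0]},{"translation":[-0.09,0.8,0.11],"delta_rot":[0,0,0]}]'
python3 st.py
python3 -m creep '[{"translation":[-0.09,0.8,0.11],"delta_rot":[0,0,0]},{"translation":[-0.09,0.8,0.11],"delta_rot":[0,0,0]},{"translation":[-0.09,0.8,0.11],"delta_rot":[0,0,0]},{"translation":[-0.09,0.8,0.11],"delta_rot":[0,0,0]},{"translation":[-0.09,0.8,0.11],"delta_rot":[0,0,0]}]'
python3 st.py
python3 - <<'E'
from workcell import optics
import cv2
p,d=optics.grab_frame("side"); cv2.imwrite("pics/s5.png",cv2.resize(p[150:270,200:320,::-1],None,fx=5,fy=5,interpolation=cv2.INTER_CUBIC))
E
```

```text
time_s: 4.97
ee_pos: [574.9, -24.8, 78.9]
ee_rot: [46.2, 89.8, -37.4]
force: [1.1, -6.6, 4.2]
gripper_width: 0.4
gx,gy -53.8 -1.3 z 78.9 F [ 1.1 -6.6  4.2] jaw 6.4 xdir [ 0.003 -0.002 -1.   ] 4.9667
time_s: 5.38
ee_pos: [570.7, 14.7, 84.5]
ee_rot: [44.0, 89.7, -39.6]
force: [4.7, -12.0, 4.6]
gripper_width: 0.6
gx,gy -14.1 -1.7 z 84.5 F [  4.7 -12.    4.6] jaw 6.4 xdir [ 0.004 -0.003 -1.   ] 5.3833
```

View pics/s5.png

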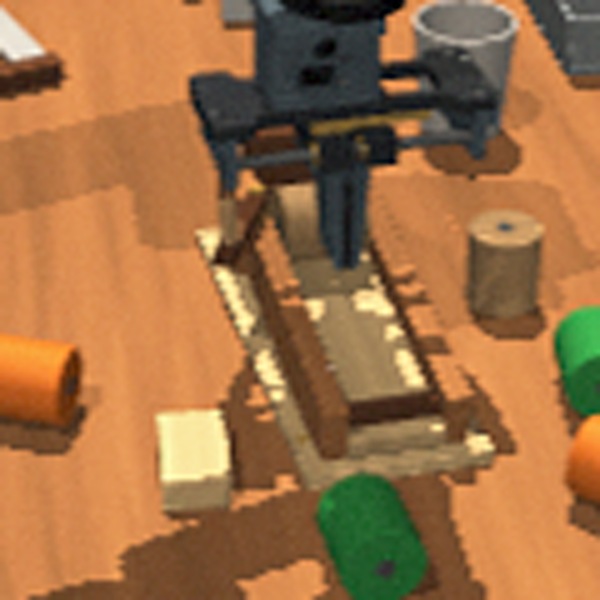

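```bash
python3 - <<'E'
from workcell import optics
import cv2
p,d=optics.grab_frame("wrist"); cv2.imwrite("pics/w5.png",cv2.resize(p[:,:,::-1],(800,600),interpolation=cv2.INTER_CUBIC))
E
python3 st.py
```

```text
gx,gy -12.1 -1.0 z 83.9 F [ 0.9 -0.3  0.2] jaw 6.4 xdir [ 0.002  0.    -1.   ] 5.4833
```

View pics/w5.png

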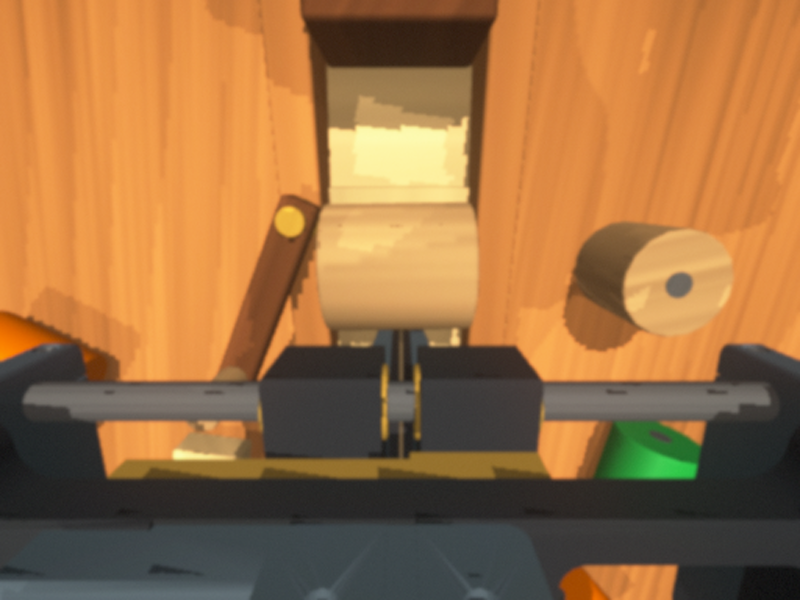

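```bash
python3 -m creep '[{"translation":[-0.05,0.5,0.07],"delta_rot":[0,0,0]},{"translation":[-0.07,0.7,0.1],"delta_rot":[0,0,0]},{"translation":[-0.07,0.7,0.1],"delta_rot":[0,0,0]},{"translation":[-0.07,0.7,0.1],"delta_rot":[0,0,0]},{"translation":[-0.07,0.7,0.1],"delta_rot":[0,0,0]}]'
python3 st.py
python3 -m creep '[{"translation":[-0.07,0.7,0.1],"delta_rot":[0,0,0]},{"translation":[-0.04,0.4,0.1],"delta_rot":[0,0,0]},{"translation":[0,0,0],"delta_rot":[0,0,0]},{"translation":[0,0,0],"delta_rot":[0,0,0]},{"translation":[0,0,0],"delta_rot":[0,0,0]}]'
python3 st.py
python3 - <<'E'
from workcell import optics
import cv2
p,d=optics.grab_frame("wrist"); cv2.imwrite("pics/w6.png",cv2.resize(p[:,:,::-1],(800,600),interpolation=cv2.INTER_CUBIC))
E
python3 st.py
```

```text
time_s: 5.9
ee_pos: [566.0, 48.7, 88.0]
ee_rot: [-37.7, 90.0, -121.4]
force: [0.2, -0.1, 0.3]
gripper_width: 0.6
gx,gy 20.2 -0.7 z 88.0 F [ 0.2 -0.1  0.3] jaw 6.3 xdir [-0. -0. -1.] 5.9
time_s: 6.32
ee_pos: [564.8, 59.7, 89.5]
ee_rot: [-107.0, 90.0, 169.4]
force: [-0.7, 0.7, 0.6]
gripper_width: 0.2
gx,gy 31.3 -0.9 z 89.5 F [-0.7  0.7  0.6] jaw 6.4 xdir [-0.001  0.    -1.   ] 6.3167
gx,gy 31.2 -0.9 z 89.5 F [-0.7 -0.3 -1. ] jaw 6.4 xdir [-0.001  0.    -1.   ] 6.3667
```

View pics/w6.png

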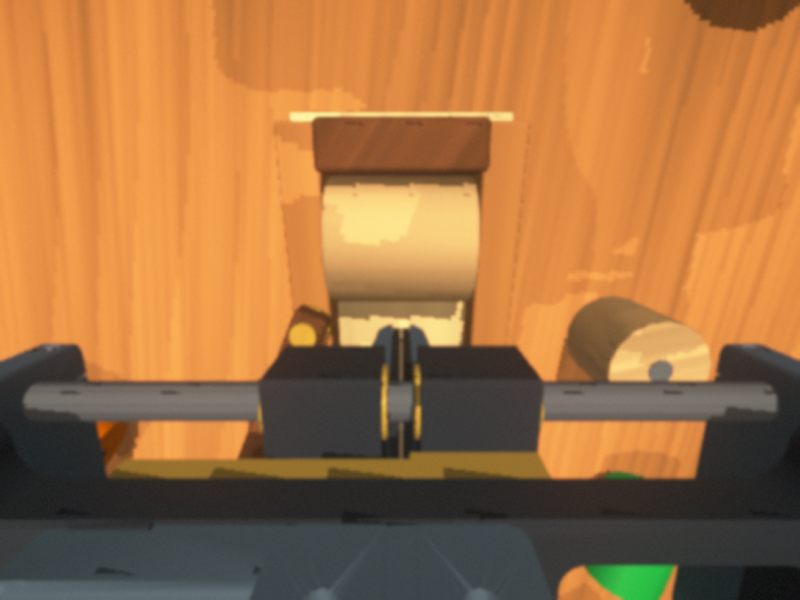

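```bash
python3 -m creep '[{"translation":[0,0,2],"delta_rot":[0,0,0]},{"translation":[0,0,2.5],"delta_rot":[0,0,0]},{"translation":[0,0,2],"delta_rot":[0,0,0]},{"translation":[0,0,0],"delta_rot":[0,0,0]}]'
python3 -m creep '[{"translation":[-2.5,-1.25,0],"delta_rot":[0,0,0]},{"translation":[-2.5,-1.25,0],"delta_rot":[0,0,0]},{"translation":[-2.5,-1.25,0],"delta_rot":[0,0,0]},{"translation":[-2.4,-1.3,0],"delta_rot":[0,0,0]},{"translation":[0,0,0],"delta_rot":[0,0,0]}]'
python3 -m creep '[{"translation":[0,0,0],"delta_rot":[0,0,0]},{"translation":[0,0,0],"delta_rot":[0,0,0]}]'
python3 st.py
python3 - <<'E'
from workcell import optics
import cv2
p,d=optics.grab_frame("side"); cv2.imwrite("pics/s7.png",cv2.resize(p[150:270,200:320,::-1],None,fx=5,fy=5,interpolation=cv2.INTER_CUBIC))
E
python3 st.py
```

```text
time_s: 6.7
ee_pos: [567.7, 59.6, 158.9]
ee_rot: [89.6, 89.5, 5.9]
force: [1.5, -0.2, 0.4]
gripper_width: 1.0
time_s: 7.12
ee_pos: [460.5, 7.5, 153.6]
ee_rot: [-89.7, 89.6, -173.4]
force: [-0.6, 0.6, 0.1]
gripper_width: 0.5
time_s: 7.28
ee_pos: [466.7, 9.1, 154.7]
ee_rot: [98.0, 89.9, 14.4]
force: [0.1, 0.2, 0.1]
gripper_width: 0.7
gx,gy -7.9 102.3 z 154.7 F [0.1 0.2 0.1] jaw 6.3 xdir [ 0.001  0.    -1.   ] 7.2833
gx,gy -7.7 102.0 z 154.7 F [0.8 0.6 0.9] jaw 6.4 xdir [ 0.001  0.    -1.   ] 7.3333
```

View pics/s7.png

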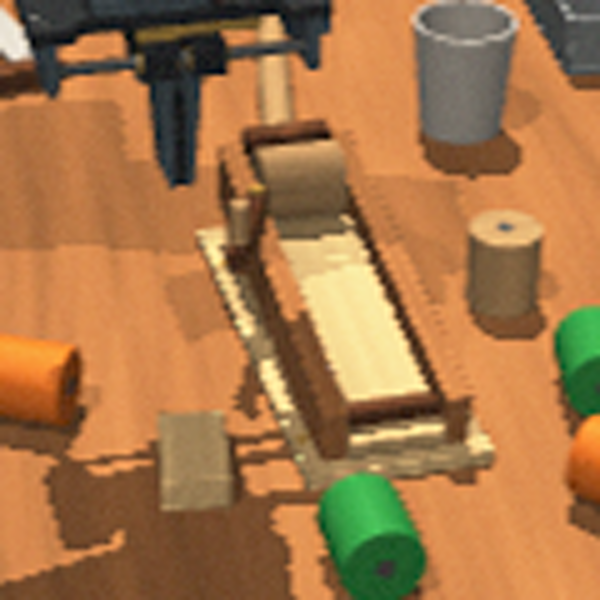

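```bash
python3 - <<'E'
from h import *
from workcell import optics
import cv2
cs=optics.camera_params("side"); uv=(200+240.5/5-.4,150+203/5-.4)
P=ray_z(cs,uv,117); X=P[:2]-[567.5,28.5];y=1.684;print(P,X@[np.cos(y),np.sin(y)],X@[-np.sin(y),np.cos(y)])
p0=ray_z(cs,(225+117/6-.4,165+150/6-.4),117);X=p0[:2]-[567.5,28.5];print("orig",X@[np.cos(y),np.sin(y)],X@[-np.sin(y),np.cos(y)])
for g in [(48-66*np.cos(t),38-66*np.sin(t),117) for t in (-.6,-.5,-.4,-.3,-.2,-.1,0)]:
    q=proj(cs,g2w([567.5,28.5,y],g))[0]; print(((q-[200,150]+.4)*5).round())
c=optics.camera_params("wrist");p,d=optics.grab_frame("wrist"); cv2.imwrite("pics/w7.png",cv2.resize(p[:,:,::-1],(800,600)))
E
```

```text
[508.85957024  13.30806155 117.        ] -8.470556750427898 59.98120259585403
orig -2.088093794849333 69.96102910832019
[216. 204.]
[226. 206.]
[236. 207.]
[247. 208.]
[258. 208.]
[268. 207.]
[279. 206.]
```

View pics/w7.png

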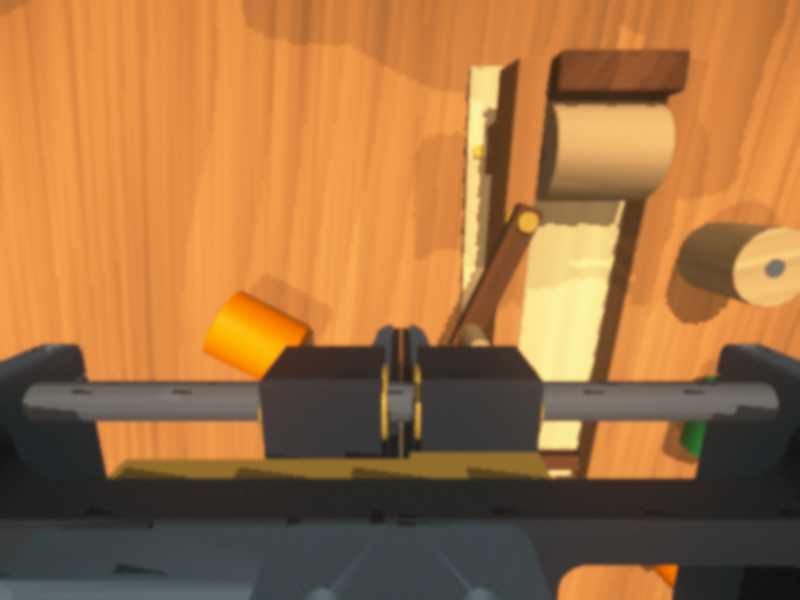

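```bash
python3 -m creep '[{"translation":[0,0,-1.5],"delta_rot":[0,0,0]},{"translation":[0,0,-1.5],"delta_rot":[0,0,0]},{"translation":[0,0,-1.3],"delta_rot":[0,0,0]},{"translation":[0,0,0],"delta_rot":[0,0,0]},{"translation":[0,0,0],"delta_rot":[0,0,0]}]'
python3 st.py
python3 -m creep '[{"translation":[0.7,0.08,0],"delta_rot":[0,0,0]},{"translation":[0.7,0.08,0],"delta_rot":[0,0,0]},{"translation":[0.7,0.08,0],"delta_rot":[0,0,0]},{"translation":[0.7,0.08,0],"delta_rot":[0,0,0]},{"translation":[0.7,0.08,0],"delta_rot":[0,0,0]}]'
python3 st.py
```

```text
time_s: 7.8
ee_pos: [466.4, 9.4, 111.3]
ee_rot: [-99.5, 89.9, 176.9]
force: [0.8, 0.1, -0.1]
gripper_width: 0.2
gx,gy -7.5 102.6 z 111.3 F [ 0.8  0.1 -0.1] jaw 6.4 xdir [-0.001  0.    -1.   ] 7.8
time_s: 8.22
ee_pos: [502.1, 13.1, 112.1]
ee_rot: [59.9, 90.0, -23.7]
force: [-0.3, -0.8, 0.2]
gripper_width: 0.5
gx,gy -7.9 66.7 z 112.1 F [-0.3 -0.8  0.2] jaw 6.4 xdir [ 0. -0. -1.] 8.2167
```

```bash
python3 -m creep '[{"translation":[0.8,0.09,0],"delta_rot":[0,0,0]},{"translation":[0.8,0.09,0],"delta_rot":[0,0,0]},{"translation":[0.8,0.09,0],"delta_rot":[0,0,0]},{"translation":[0,0,0],"delta_rot":[0,0,0]}]'
python3 st.py
python3 - <<'E'
from workcell import optics
import cv2
p,d=optics.grab_frame("side"); cv2.imwrite("pics/s8.png",cv2.resize(p[150:270,200:320,::-1],None,fx=5,fy=5,interpolation=cv2.INTER_CUBIC))
E
```

```text
time_s: 8.55
ee_pos: [527.2, 16.1, 111.8]
ee_rot: [92.5, 89.9, 8.9]
force: [-0.1, -0.5, -0.1]
gripper_width: 0.4
gx,gy -7.8 41.4 z 111.8 F [-0.1 -0.5 -0.1] jaw 6.4 xdir [ 0.002  0.    -1.   ] 8.55
```

View pics/s8.png

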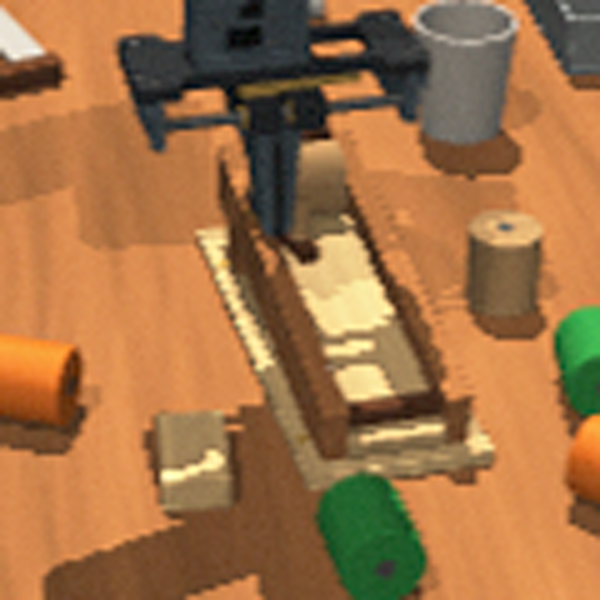

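```bash
python3 -m creep '[{"translation":[0.8,0.09,0],"delta_rot":[0,0,0]},{"translation":[0.8,0.09,0],"delta_rot":[0,0,0]},{"translation":[0.7,0.08,0],"delta_rot":[0,0,0]},{"translation":[0.7,0.08,0],"delta_rot":[0,0,0]},{"translation":[0,0,0],"delta_rot":[0,0,0]}]'
python3 st.py
python3 - <<'E'
from workcell import optics
import cv2
p,d=optics.grab_frame("side"); cv2.imwrite("pics/s9.png",cv2.resize(p[150:270,200:320,::-1],None,fx=5,fy=5,interpolation=cv2.INTER_CUBIC))
E
```

```text
time_s: 9.02
ee_pos: [556.8, 19.4, 111.8]
ee_rot: [86.6, 89.9, 3.0]
force: [0.3, -0.2, 0.3]
gripper_width: 0.5
gx,gy -7.8 11.6 z 111.8 F [ 0.3 -0.2  0.3] jaw 6.4 xdir [ 0.002  0.    -1.   ] 9.0167
```

View pics/s9.png

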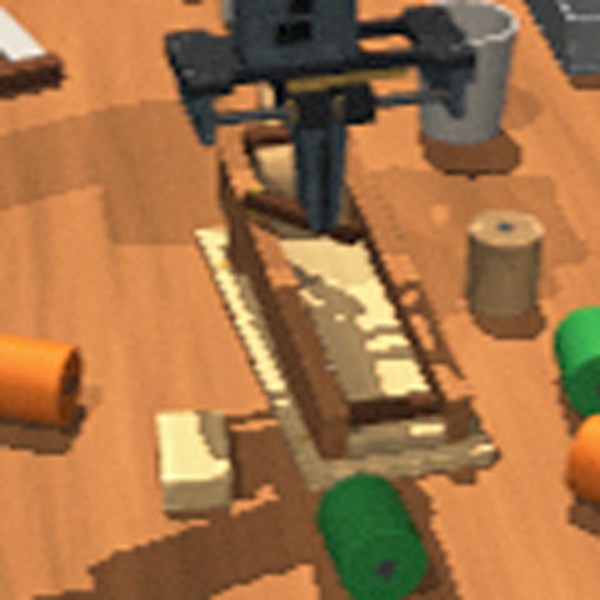

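```bash
python3 -m creep '[{"translation":[-0.5,-0.06,0],"delta_rot":[0,0,0]},{"translation":[0.2,-1.75,0],"delta_rot":[0,0,0]},{"translation":[0.2,-1.75,0],"delta_rot":[0,0,0]},{"translation":[0,0,0],"delta_rot":[0,0,0]},{"translation":[0,0,0],"delta_rot":[0,0,0]}]'
python3 -m creep '[{"translation":[1.7,0.2,0],"delta_rot":[0,0,0]},{"translation":[1.7,0.2,0],"delta_rot":[0,0,0]},{"translation":[0,0,0],"delta_rot":[0,0,0]},{"translation":[0,0,0],"delta_rot":[0,0,0]}]'
python3 st.py
python3 - <<'E'
from workcell import optics
import cv2
for n in ["wrist","side"]:
    p,d=optics.grab_frame(n); 
    if n=="side": p=cv2.resize(p[150:270,200:320],None,fx=5,fy=5,interpolation=cv2.INTER_CUBIC)
    cv2.imwrite(f"pics/{n}10.png",p[:,:,::-1])
E
```

```text
time_s: 9.48
ee_pos: [553.7, -16.8, 111.9]
ee_rot: [150.1, 90.0, 66.4]
force: [-0.2, 0.4, 0.7]
gripper_width: 0.1
time_s: 9.82
ee_pos: [587.9, -11.6, 111.6]
ee_rot: [-116.3, 90.0, 160.1]
force: [-0.2, -0.2, 0.4]
gripper_width: 0.4
gx,gy -42.2 -15.7 z 111.6 F [-0.2 -0.2  0.4] jaw 6.4 xdir [-0.001  0.    -1.   ] 9.8167
```

View pics/wrist10.png

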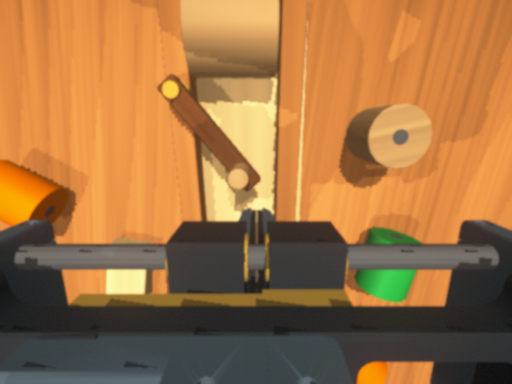

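View pics/side10.png

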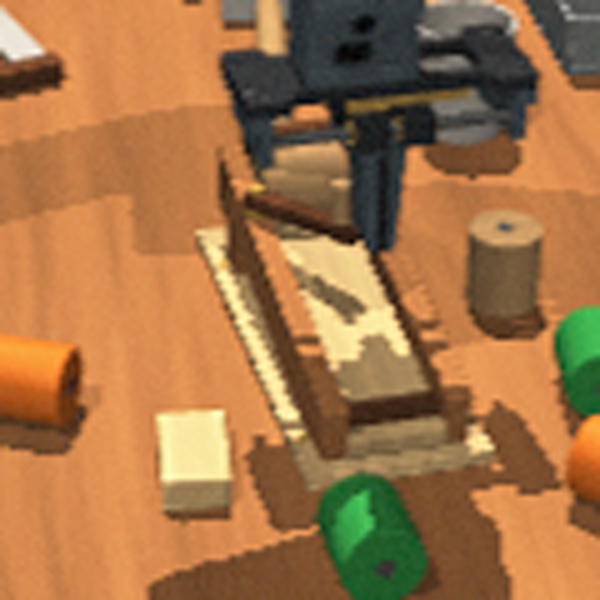

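```bash
python3 -m creep '[{"translation":[-0.03,0.8,0],"delta_rot":[0,0,0]},{"translation":[-0.03,0.8,0],"delta_rot":[0,0,0]},{"translation":[-0.03,0.8,0],"delta_rot":[0,0,0]},{"translation":[-0.03,0.8,0],"delta_rot":[0,0,0]},{"translation":[-0.03,0.8,0],"delta_rot":[0,0,0]}]'
python3 st.py
python3 -m creep '[{"translation":[-0.06,0.7,0],"delta_rot":[0,0,0]},{"translation":[-0.06,0.7,0],"delta_rot":[0,0,0]},{"translation":[-0.06,0.5,0],"delta_rot":[0,0,0]},{"translation":[0,0,0],"delta_rot":[0,0,0]}]'
python3 st.py
python3 - <<'E'
from workcell import optics
import cv2
p,d=optics.grab_frame("wrist"); cv2.imwrite("pics/w11.png",p[:,:,::-1])
E
python3 st.py
```

```text
time_s: 10.33
ee_pos: [598.0, 23.8, 113.8]
ee_rot: [65.2, 88.3, -18.2]
force: [30.7, -16.6, -15.0]
gripper_width: 1.0
gx,gy -8.1 -29.8 z 113.8 F [ 30.7 -16.6 -15. ] jaw 6.5 xdir [ 0.028 -0.009 -1.   ] 10.3333
time_s: 10.67
ee_pos: [585.4, 47.8, 112.0]
ee_rot: [101.7, 89.9, 18.1]
force: [-0.9, -0.3, -1.6]
gripper_width: 0.7
gx,gy 17.1 -19.9 z 112.0 F [-0.9 -0.3 -1.6] jaw 6.4 xdir [ 0.001  0.    -1.   ] 10.6667
gx,gy 17.0 -18.8 z 111.7 F [-0.3 -0.2 -0.1] jaw 6.4 xdir [-0.001  0.    -1.   ] 10.7167
```

View pics/w11.png

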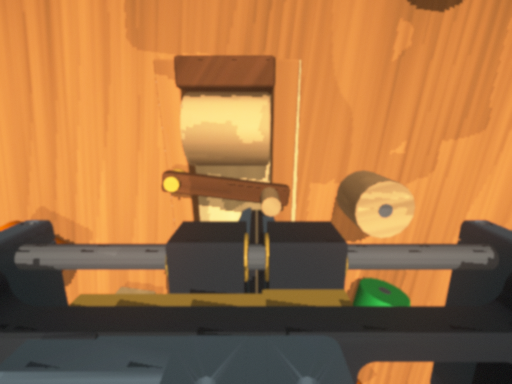

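```bash
python3 -m creep '[{"translation":[0,0.3,0],"delta_rot":[0,0,0]},{"translation":[0,0.3,0],"delta_rot":[0,0,0]},{"translation":[-0.02,0.2,0],"delta_rot":[0,0,0]},{"translation":[0,0,0],"delta_rot":[0,0,0]}]'
python3 st.py
python3 - <<'E'
from workcell import optics
import cv2
p,d=optics.grab_frame("wrist"); cv2.imwrite("pics/w12.png",p[:,:,::-1])
E
python3 st.py
```

```text
time_s: 11.05
ee_pos: [584.1, 55.2, 111.7]
ee_rot: [-117.1, 90.0, 159.2]
force: [-0.1, -0.3, 1.2]
gripper_width: 0.6
gx,gy 24.6 -19.5 z 111.7 F [-0.1 -0.3  1.2] jaw 6.4 xdir [-0.001  0.    -1.   ] 11.05
gx,gy 24.4 -19.6 z 111.7 F [-0.   0.9 -0.4] jaw 6.4 xdir [-0.001  0.    -1.   ] 11.1
```

View pics/w12.png

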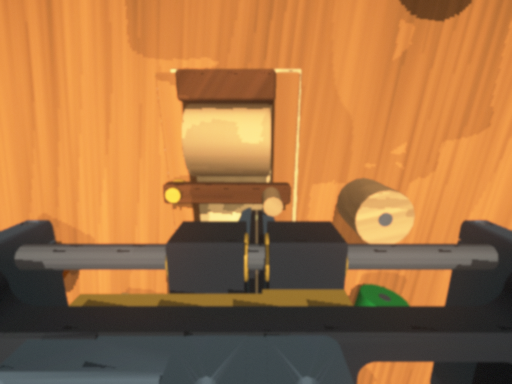

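```bash
python3 -m creep '[{"translation":[0,0.15,0],"delta_rot":[0,0,0]},{"translation":[0,0,0],"delta_rot":[0,0,0]},{"translation":[0,0,0],"delta_rot":[0,0,0]}]'
python3 -m creep '[{"translation":[0,0.15,0],"delta_rot":[0,0,0]},{"translation":[0,0,0],"delta_rot":[0,0,0]},{"translation":[0,0,0],"delta_rot":[0,0,0]}]'
python3 st.py
```

```text
time_s: 11.35
ee_pos: [584.4, 56.0, 111.7]
ee_rot: [-78.4, 90.0, -162.1]
force: [-0.7, -0.8, -0.5]
gripper_width: 0.7
time_s: 11.6
ee_pos: [584.4, 56.3, 111.8]
ee_rot: [-18.3, 89.9, -102.0]
force: [-0.4, -5.3, 1.0]
gripper_width: 0.3
gx,gy 25.7 -19.9 z 111.8 F [-0.4 -5.3  1. ] jaw 6.4 xdir [-0.001 -0.002 -1.   ] 11.6
```

Hard stop reached (5 N). Back off downhill, then lift and look.

```bash
python3 -m creep '[{"translation":[0.06,-0.6,0],"delta_rot":[0,0,0]},{"translation":[0.2,-1.7,0],"delta_rot":[0,0,0]},{"translation":[0.2,-1.7,0],"delta_rot":[0,0,0]},{"translation":[0,0,2],"delta_rot":[0,0,0]},{"translation":[0,0,4],"delta_rot":[0,0,0]}]'
python3 -m creep '[{"translation":[-1,-3,3],"delta_rot":[0,0,0]},{"translation":[-3,-2,2],"delta_rot":[0,0,0]},{"translation":[-3,-2,0],"delta_rot":[0,0,0]},{"translation":[0,0,0],"delta_rot":[0,0,0]},{"translation":[0,0,0],"delta_rot":[0,0,0]}]'
python3 st.py
python3 - <<'E'
from workcell import optics
import cv2,pickle
c=optics.camera_params("wrist");p,d=optics.grab_frame("wrist"); cv2.imwrite("pics/w13.png",p[:,:,::-1]); pickle.dump((c,p,d),open("w13.pkl","wb"))
p,d=optics.grab_frame("side"); cv2.imwrite("pics/s13.png",cv2.resize(p[120:300,160:360,::-1],None,fx=4,fy=3.3,interpolation=cv2.INTER_CUBIC))
p,d=optics.grab_frame("top"); cv2.imwrite("pics/t13.png",p[:,:,::-1])
E
```

```text
time_s: 12.02
ee_pos: [586.3, 16.8, 167.7]
ee_rot: [-100.3, 89.4, 175.9]
force: [1.0, 0.5, -0.6]
gripper_width: 0.4
time_s: 12.43
ee_pos: [518.8, -51.7, 221.2]
ee_rot: [108.0, 89.9, 24.2]
force: [-0.1, 0.4, 0.9]
gripper_width: 0.6
gx,gy -74.2 57.4 z 221.2 F [-0.1  0.4  0.9] jaw 6.2 xdir [ 0.002  0.001 -1.   ] 12.4333
```

View pics/w13.png

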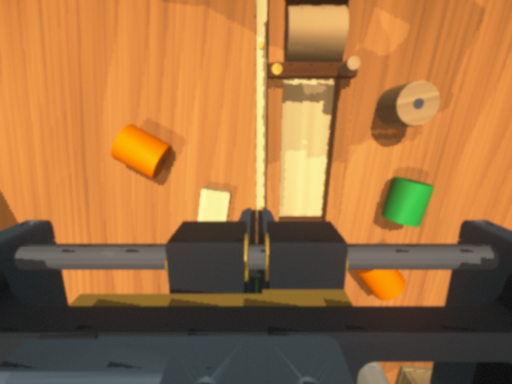

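View pics/s13.png

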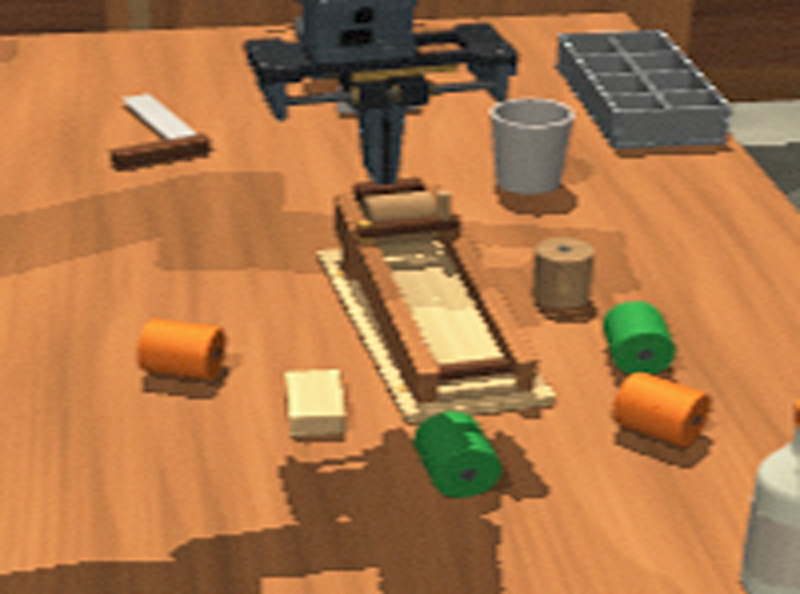

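View pics/t13.png

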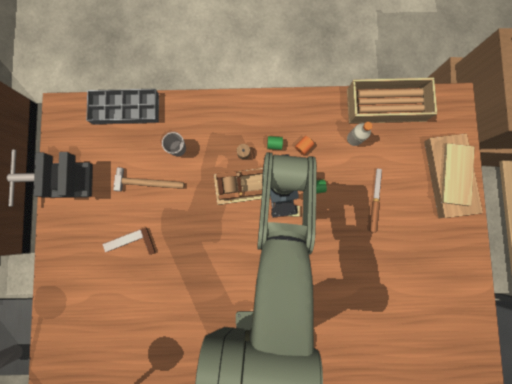

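```bash
python3 - <<'E'
from h import *
import pickle
c,p,d=pickle.load(open("w13.pkl","rb"))
a=ray_z(c,(353,63),117);b=ray_z(c,(277,69.5),89);v=(a-b)[:2];t=np.arctan2(v[1],v[0])-1.684-np.pi
print(a,b,np.linalg.norm(v),(t+np.pi)%(2*np.pi)-np.pi)
E
python3 - <<'E'
from workcell import env
print(env.job_done())
E
```

```text
[589.92018026  80.97232804 117.        ] [525.04904239  73.66706232  89.        ] 65.28117213758956 1.5697321713482317
the job is handed in; nothing more can be done
None
```

The roller is in the pocket against the end stop and the keeper stands square behind it. I handed the job in at about 12.5 s, with the arm withdrawn and touching nothing.

**What I did:** I pushed the roller up the ramp with the closed fingertips until it went over the crest and rolled to the stop. I then swung the keeper by its peg in two pushes, first sideways across the gutter, then uphill to its hard stop at about 5 N.

**Last checks:**
- The final wrist and side pictures show the roller against the stop.
- From the final wrist picture the keeper angle measures about 1.57.
- The spare roller, offcut and other bench items I could see look unmoved. I judged that by eye, not by measurement.

**What did not go smoothly:**
- **Roller passing the keeper:** the force rose to about 13 N, and the keeper had turned from about −0.6 to −0.4. I think the roller brushed the tail of the bar, but I did not confirm that.
- **Second keeper push:** the fingertips briefly jammed on the peg, with about 38 N at the wrist and 12 mm sideways deflection. It freed itself on the next rows, and the roller and keeper looked fine afterwards.

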